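Feel the end float of a press roller and centre it

ROBOT

A 6-joint arm with a two-finger parallel gripper is mounted at the origin on the work surface. World frame = base frame: x ahead of the robot, y to its left, z up, the work surface at z = 0. Lengths are in m, angles in rad, forces in N, time in s.
With the tool pointing down it reaches from about 0.35 to 0.85 m from the base axis. Payload 8.1 kg.
Tool frame: the origin (TCP) lies at the very end of the fingers, on their centre line; the grasp point (between the pads) lies 19 mm behind it; z points along the fingers, y is the line along which they close (so a half turn about z gives the same grasp; the last joint's range is limited). The gripper opens to 93 mm and grips with 3 to 60 N. Pads are 15 mm wide; open, the fingers measure 128 mm over their backs; the gripper's body (75 mm by 188 mm) begins 65 mm behind the grasp point.
Start: joints at [-1.212, 0.13, 1.488, -0, 1.523, -0.085], TCP at [0.258, -0.542, 0.219] pointing down, gripper open.
Joint ranges: [-2.96, 2.96], [-0.89, 2.26], [0.02, 2.5], [-1.34, 4.48], [0, 2.73], [-2.66, 2.66]. Speed limits (rad/s): [2.39, 2.39, 2.79, 3.14, 3.14, 3.14].

INTERFACE

Orientations are given as a rotation vector (axis times angle).
In Python, from plant import monitor, eyes, ticket gives the robot as it stands.
- The arm moves only by the tool arm_command, never from a script. Its argument "deltas" is a list that holds one entry, the list of rows, each a list of 6 numbers: the shift along the world's x, y, z in cm, then the turn, a rotation vector about the world's x, y, z in degrees. In form: [[[tx, ty, tz, rx, ry, rz], ...]]. A call has 1 to 12 rows; each row shifts and turns the commanded pose from where the row before left it; what a row does not reach is not made up. A row lasts 1/12 s, in which the tool goes at most 41.7 mm and 7.16 degrees, less where a joint would pass 70% of its speed; a pose out of reach is approached as far as the arm can. A call is refused whole if a number of a shift passes 4.17 or a number of a turn 7.16, either way. A call with a gripper value outside its range is refused whole. "gripper" is the opening, from -1 (shut) to 1 (fully open), set as the call begins (left out, the last holds). The fingers move at their own pace and stop on an object; "squeeze" is the grip in N (left out, the last holds). Time passes only in rows, so rows that do not move let the fingers close. It gives the time, the measured TCP pose, the force, the opening and the grip force at its end, in the units of the state.
- monitor.read_state(): the state, without advancing time (a new reading comes with each control period).
- eyes.read_camera(name): name is "scene" or "top" or "wrist"; returns the picture (384x512x3 uint8, blue, green, red); there is no depth.
- eyes.camera_model(name): a dict with "fx", "fy", "cx", "cy" (pixels), "rvec" (rotation vector, rad) and "tvec" (3), from world to camera coordinates, as OpenCV has them. Camera axes: x right, y down, z forward; pixel columns grow to the right and rows downward; lengths in m; the calibration is good to about 2 mm. A picture is of the moment at which its call begins: read the wrist's pose just before it. camera_model takes no time and is no camera call; for the wrist camera it gives the pose at the moment of the call.
- ticket.close_job(): hands the job in; it is judged then, once.
The state is a dict: "t": time; "q": joint angles; "dq": joint speeds; "joint_torque": joint torques, N m; "tool_pos": TCP position; "orientation": TCP orientation; "force": force on the tool from outside, world axes, zero at the start; "wrist_torque": the same for the moment, N m; "opening": finger opening in m; "gripper_force": force on a finger pad.
Only numpy, scipy, OpenCV 4.12 (cv2) and the standard library are available. Lean on these libraries where they do the work, as an engineer would, in place of code of your own. Each camera call takes 0.05 s, during which the arm holds its last target. There are 200 camera calls.

TASK

Take the little printing press's roller by the round knob on the end of its shaft and feel its end float: push the shaft gently in until it comes up against its inner stop, pull it out until it meets its outer stop, then set the shaft midway between the two stops and let go. Do not force it at the stops, or the bearing will shift in its housing, and do not disturb the paint bottles or the brush pot.

Things in the scene. Friction and masses are not known exactly. Their poses are not given: they have to be found in the camera images.
- press: table-top printing press, fixed to the table. Origin: centre of the underside of its grey base plate, 200 (x) x 250 (y) x 14 mm; z up, y parallel to the roller shaft. Grey side frames at y = +-100 mm, to z 158 mm; between them a steel cross bar (z 131) and, below it, a black rubber roller, 56 mm diameter. Shaft 14 mm, axis at x 0, z 85 mm; it comes out on the -y side and ends in the knob.
- housing_face (a point): centre of the outer (-y) face of the aluminium bearing housing, 56 x 46 x 56 mm, on the shaft axis; a 4 mm steel cap stands on it. Axes as the press. The bearing inside carries both stops and is held by friction only: more than about 18 N along the shaft at a stop shifts it and spoils the job; 4 to 10 N is ample to feel a stop. Where it sits in the housing differs by +-8 mm, unseen.
- roller_centre (a point): middle of the rubber roller, 130 mm long. Roller, shaft and knob are one 0.8 kg piece, which slides along the press's y, does not turn, drags with about 2 N and stays where it is left. It runs between two rigid stops hidden in the housing, 10 to 20 mm of float in all; neither roller nor housing shows where they are. It starts somewhere between the stops.
- knob_centre (a point): centre of the black round knob on the shaft's end: a disc 40 mm in diameter, 18 mm thick along the press's y, 85 mm above the table; a 3 mm washer on its outer face. Axes as the press; moves with the shaft. In (towards the press) is +y, out is -y. 35 to 65 mm of bare shaft between it and the housing; free for 50 mm round about; can be gripped from above across its diameter, along the press's x.
- bottle_a: paint bottle, orange with tan cap, 34 mm diameter, 95 mm high, 80 g, a bystander: leave it standing where it is. Origin at the centre of its underside.
- bottle_b: paint bottle, green with tan cap, 42 mm diameter, 110 mm high, 120 g, a bystander: leave it standing where it is. Origin at the centre of its underside.
- brush_pot: grey pot, 80 mm diameter, 90 mm high, with brushes standing in it up to about 225 mm, 350 g, a bystander: leave it standing where it is. Origin at the centre of its underside.

How it is judged:
By the outcome, as a careful person would: the job done as asked, in the order asked, and still so for the second after the job is handed in, with the robot touching nothing.
It also fails if it takes over 43 s, if anything falls off the work surface, if the arm or the gripper's body presses on something with over 40 N, if the wrist force passes 120 N, or if a joint passes its speed limit or range.

## Working session

There is one attempt and no reset: what is moved stays moved. The work goes in short steps, Python scripts to look and compute and a tool call to move; the robot and the scene stay as the last step left them, time stands still between calls to the robot, and variables do not carry over. Pictures are saved under pics/ and viewed, at most 10 in all, crops included, and the job is handed in when it is done.

Besides the shell and the picture viewer there is one more tool, called after "Emit:" by a JSON object that holds its "api" and its "payload", one argument or row to a line. arm_command: Moves the arm, as the interface text tells. Its arguments: {"type":"object","properties":{"deltas":{"type":"array"},"gripper":{"type":"number"},"squeeze":{"type":"number"}},"required":["deltas"]}

```bash
mkdir -p pics; python3 - <<'E'
from plant import monitor, eyes
import cv2,numpy as np
s=monitor.read_state(); print(s['t'],s['tool_pos'],s['orientation'],s['force'],s['opening'])
ims=[]
for n in ("scene","top"):
    im=eyes.read_camera(n); cv2.imwrite(f"pics/{n}0.png",im); ims.append(im)
    m=eyes.camera_model(n); R=cv2.Rodrigues(np.array(m['rvec']))[0]
    print(n,m['fx'],m['cx'],m['cy'],-R.T@np.array(m['tvec']),R.round(3).tolist())
E
```

```text
0.0 [ 0.25745421 -0.54133424  0.21759365] [-3.06279680e+00 -6.91074549e-01  3.95886383e-04] [-0.07894282  0.01340089 -0.83173402] 0.09302585769877753
scene 392.7628634802107 245.48812142168345 190.70585205898294 [ 0.84372728 -0.26578578  0.81370187] [[0.794, 0.608, 0.01], [0.526, -0.677, -0.514], [-0.306, 0.414, -0.858]]
top 404.0382645773521 254.61338432325056 193.80137325322042 [0.52960691 0.10007278 0.75359113] [[-0.016, -1.0, -0.007], [-0.994, 0.016, -0.106], [0.106, 0.005, -0.994]]
```

View pics/scene0.png

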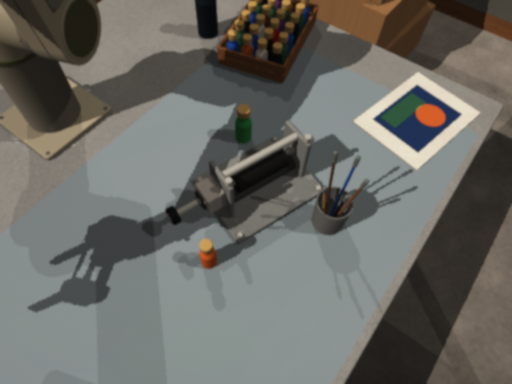

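View pics/top0.png

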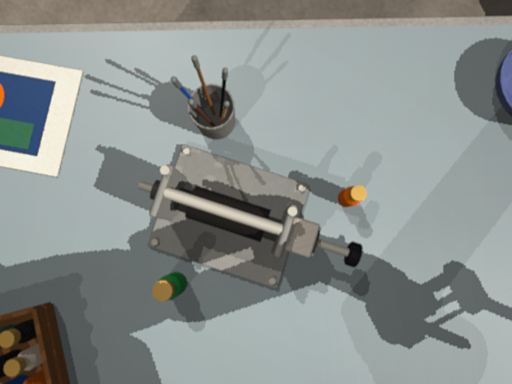

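The scene view shows the knob near (174,214), and the top view shows it near (354,254). In the top view the press spans (150,150)–(310,285), with its shaft pointing right and slightly down. The orange bottle is at (352,196), the green one at (170,287) and the pot at (212,112).

```bash
cat > h.py <<'E'
import cv2,numpy as np
from plant import eyes
def cam(n):
    m=eyes.camera_model(n); R=cv2.Rodrigues(np.array(m['rvec']))[0]
    K=np.array([[m['fx'],0,m['cx']],[0,m['fy'],m['cy']],[0,0,1]]); t=np.array(m['tvec'])
    return K,R,t
def ray(c,p):
    K,R,t=c; d=R.T@np.linalg.inv(K)@np.array([p[0],p[1],1.]); return -R.T@t,d/np.linalg.norm(d)
def onz(c,p,z):
    o,d=ray(c,p); return o+d*(z-o[2])/d[2]
def tri(c1,p1,c2,p2):
    P=[c[0]@np.c_[c[1],c[2]] for c in(c1,c2)]
    X=cv2.triangulatePoints(P[0],P[1],np.array(p1,float),np.array(p2,float)); return (X[:3]/X[3]).ravel()
def proj(c,X): 
    x=c[0]@(c[1]@X+c[2]); return x[:2]/x[2]
E
python3 - <<'E'
from h import *
for n,(x,y),r in(("scene",(174,214),20),("top",(354,254),20)):
    im=cv2.imread(f"pics/{n}0.png"); g=im.max(2)[y-r:y+r,x-r:x+r]
    m=(g<45).astype(np.uint8); k,l,st,ce=cv2.connectedComponentsWithStats(m)
    i=1+st[1:,4].argmax(); print(n,st[i]+[x-r,y-r,0,0,0],ce[i]+[x-r,y-r])
    c=cv2.findContours((l==i).astype(np.uint8),0,1)[0][0]; print(cv2.minAreaRect(c))
a=cv2.imread("pics/top0.png")[130:300,130:380]; b=cv2.imread("pics/scene0.png")[110:260,130:340]
cv2.imwrite("pics/tc.png",cv2.resize(a,None,fx=3.2,fy=3.2,interpolation=2)); cv2.imwrite("pics/sc.png",cv2.resize(b,None,fx=3.8,fy=3.8,interpolation=2))
E
```

```text
scene [166 207  16  18 168] [173.33333333 215.25595238]
((19.330188751220703, 21.094337463378906), (17.580272674560547, 9.809986114501953), 60.945396423339844)
top [345 243  17  24 274] [353.28832117 254.51459854]
((19.076921463012695, 20.384613037109375), (14.208338737487793, 22.452682495117188), 15.255120277404785)
```

View pics/tc.png

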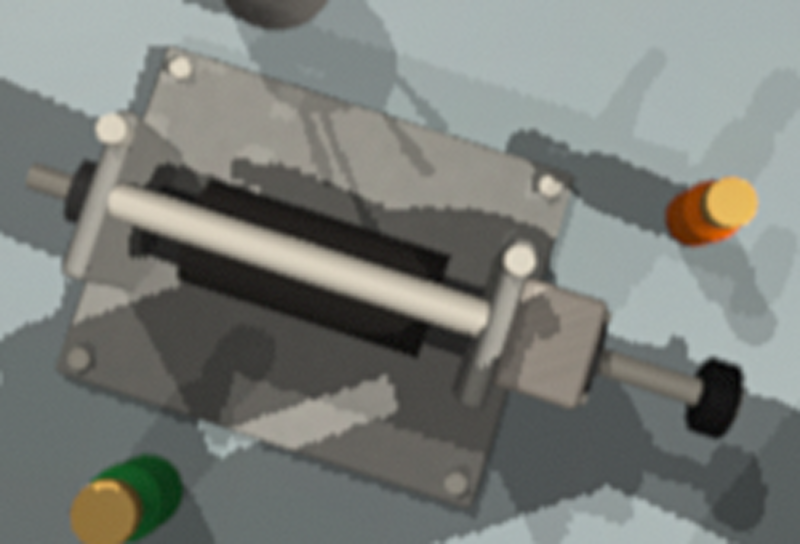

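View pics/sc.png

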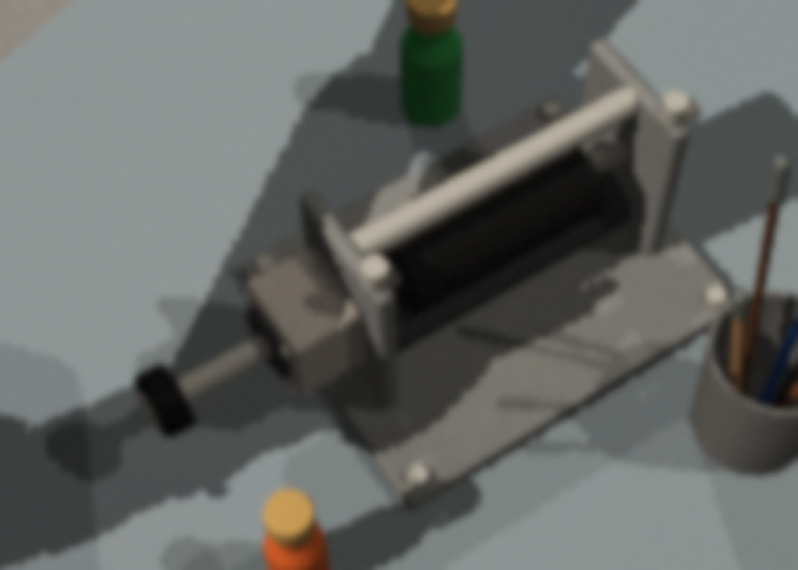

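The crops show the base plate corners, screws and knob clearly. In the full top picture the plate corners are near (180,144), (310,186), (278,291) and (148,246).

```bash
python3 - <<'E'
from h import *
T=cam("top");S=cam("scene")
k=tri(S,(173.3,215.3),T,(353.3,254.5)); print("knob",k,proj(S,k),proj(T,k),onz(T,(353.3,254.5),.085))
for a,b in(((240,234.2),(301.6,187.8)),((318.2,187.4),(186.3,150.9)),((274.7,138.9),(154.4,242.5))): print("screw",tri(S,a,T,b))
C=[onz(T,p,.014) for p in((180,144),(309.7,186.3),(278.4,290.9),(148.1,246.3))]
C=np.array(C);print(C)
print("c",C.mean(0),[np.linalg.norm(C[i]-C[i-1]) for i in range(4)])
y=(C[0]-C[1])+(C[3]-C[2]); x=(C[0]-C[3])+(C[1]-C[2])
ya=np.degrees(np.arctan2(y[1],y[0]));xa=np.degrees(np.arctan2(x[1],x[0]));print("yaw",ya-90,xa)
yaw=np.radians((ya-90+xa)/2)
c=C.mean(0);ex=np.array([np.cos(yaw),np.sin(yaw)]);ey=np.array([-ex[1],ex[0]])
d=k[:2]-c[:2];print("yaw",np.degrees(yaw),"knob in press",d@ex,d@ey,"ey",ey)
from plant import monitor
R=cv2.Rodrigues(monitor.read_state()['orientation'])[0];print(R)
for n,p,z in(("orange",(358,193),.095),("green",(162,290),.11)):print(n,onz(T,p,z))
E
```

```text
knob [ 0.49973417 -0.05499279  0.085214  ] [172.32049488 215.22256415] [352.54704095 253.61911718] [ 0.49828039 -0.05621285  0.085     ]
screw [0.61828028 0.01905665 0.0213924 ]
screw [0.69044892 0.22984643 0.01901994]
screw [0.52288671 0.28816827 0.01527536]
[[0.70407375 0.24184546 0.014     ]
 [0.62051268 0.00224738 0.014     ]
 [0.43239137 0.06401994 0.014     ]
 [0.51541067 0.29919469 0.014     ]]
c [0.56809712 0.15182687 0.014     ] [np.float64(0.19718694741632087), np.float64(0.25375123809708694), np.float64(0.1980037248903295), np.float64(0.2493980066949626)]
yaw -19.334101646721976 -17.54454434298901
yaw -18.439322994855498 knob in press 0.0005639602726643607 -0.21782457258105944 ey [0.31630019 0.94865915]
[[ 9.03133641e-01  4.29359122e-01 -6.09056127e-04]
 [ 4.29359538e-01 -9.03132311e-01  1.55424148e-03]
 [ 1.17269489e-04 -1.66519182e-03 -9.99998607e-01]]
orange [ 0.59821145 -0.06567476  0.095     ]
green [0.44906556 0.25072522 0.11      ]
```

The knob triangulates to (0.500, −0.055, 0.085), which matches the given height and lies on the shaft axis. The press yaw is about −18.5°. I'll move above the knob, turning +46°.

Emit:
{"api": "arm_command", "payload": {
  "deltas": [
    [[1,2,0,0,0,1.92],[1,2,0,0,0,1.92],[1,2,0,0,0,1.92],[1,2,0,0,0,1.92],[1,2,0,0,0,1.92],[1,2,0,0,0,1.92],[1,2,0,0,0,1.92],[1,2,0,0,0,1.92],[1,2,0,0,0,1.92],[1,2,0,0,0,1.92],[1,2,0,0,0,1.92],[1,2,0,0,0,1.92]]
  ],
  "gripper": 0.4,
  "squeeze": 12
}}

```text
t: 1.1
tool_pos: [0.3778, -0.3006, 0.2182]
orientation: [-2.863, -1.292, 0.0]
force: [-0.1, 0.8, -0.5]
opening: 0.0653
gripper_force: 0.0
```

Emit:
{"api": "arm_command", "payload": {
  "deltas": [
    [[1,2,0,0,0,1.92],[1,2,0,0,0,1.92],[1,2,0,0,0,1.92],[1,2,0,0,0,1.92],[1,2,0,0,0,1.92],[1,2,0,0,0,1.92],[1,2,0,0,0,1.92],[1,2,0,0,0,1.92],[1,2,0,0,0,1.92],[1,2,0,0,0,1.92],[1,2.3,0,0,0,1.92],[1.2,2.3,0,0,0,1.92]]
  ]
}}

```text
t: 2.1
tool_pos: [0.4996, -0.0548, 0.2182]
orientation: [-2.548, -1.837, 0.001]
force: [0.2, 0.1, -0.7]
opening: 0.0648
gripper_force: 0.0
```

Emit:
{"api": "arm_command", "payload": {
  "deltas": [
    [[0,0,0,0,0,0],[0,0,0,0,0,0],[0,0,0,0,0,0]]
  ]
}}

```text
t: 2.35
tool_pos: [0.4992, -0.0561, 0.2182]
orientation: [-2.549, -1.835, 0.002]
force: [0.1, -0.7, 0.1]
opening: 0.0653
gripper_force: 0.0
```

```bash
python3 - <<'E'
from h import *
from plant import monitor
s=monitor.read_state();W=cam("wrist");im=eyes.read_camera("wrist");cv2.imwrite("pics/w1.png",im);np.savez("w1.npz",K=W[0],R=W[1],t=W[2])
print(s['t'],s['tool_pos'],s['opening'],s['force']);R=cv2.Rodrigues(s['orientation'])[0];print(R.round(4).tolist(),np.degrees(np.arctan2(R[1,1],R[0,1])))
T=cam("top")
print("knob px",proj(W,np.array([.4995,-.0555,.085])),"tcp",proj(W,s['tool_pos']),"cam",-W[1].T@W[2])
E
```

```text
2.35 [ 0.49921365 -0.05614409  0.21820257] 0.06530402137075907 [ 0.09945172 -0.69402602  0.11705796]
[[0.3172, 0.9483, -0.001], [0.9483, -0.3172, -0.0002], [-0.0006, -0.0009, -1.0]] -18.496023720917844
knob px [259.1410711  183.05428315] tcp [258.69895273 231.68023365] cam [0.52293428 0.01283215 0.38438811]
```

View pics/w1.png

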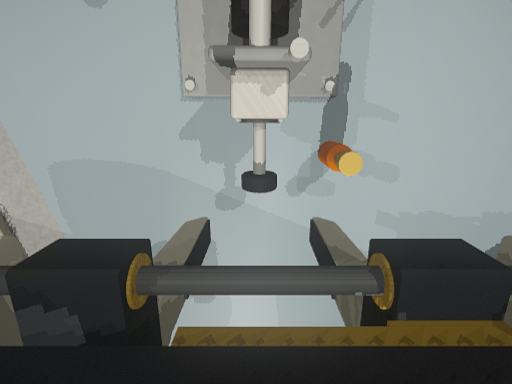

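The knob sits at (259,182), where predicted (259,183), and the shaft runs straight up the image, so the yaw is good. I'll descend and close.

Emit:
{"api": "arm_command", "payload": {
  "deltas": [
    [[0,0,-1.5,0,0,0],[0,0,-1.5,0,0,0],[0,0,-1.5,0,0,0],[0,0,-1.5,0,0,0],[0,0,-1.5,0,0,0],[0,0,-1.5,0,0,0],[0,0,-1.5,0,0,0],[0,0,-1.5,0,0,0],[0,0,-1.5,0,0,0],[0,0,-1,0,0,0],[0,0,-0.7,0,0,0],[0,0,0,0,0,0]]
  ]
}}

```text
t: 3.4
tool_pos: [0.4984, -0.0563, 0.0651]
orientation: [-2.549, -1.833, 0.003]
force: [0.4, -0.8, 0.3]
opening: 0.0653
gripper_force: 0.0
```

Emit:
{"api": "arm_command", "payload": {
  "deltas": [
    [[0,0,0,0,0,0],[0,0,0,0,0,0],[0,0,0,0,0,0]]
  ]
}}

```text
t: 3.65
tool_pos: [0.5005, -0.0561, 0.0677]
orientation: [2.549, 1.835, 0.002]
force: [0.6, 0.9, 0.1]
opening: 0.0651
gripper_force: 0.0
```

Emit:
{"api": "arm_command", "payload": {
  "deltas": [
    [[0,0,0,0,0,0],[0,0,0,0,0,0],[0,0,0,0,0,0],[0,0,0,0,0,0],[0,0,0,0,0,0],[0,0,0,0,0,0],[0,0,0,0,0,0],[0,0,0,0,0,0]]
  ],
  "gripper": -1,
  "squeeze": 12
}}

```text
t: 4.32
tool_pos: [0.499, -0.0557, 0.0664]
orientation: [-2.549, -1.835, 0.002]
force: [-5.6, 1.8, 4.4]
opening: 0.0397
gripper_force: 12.0
```

Emit:
{"api": "arm_command", "payload": {
  "deltas": [
    [[-0.047,0.016,0.02,0,0,0],[0,0,0,0,0,0]]
  ]
}}

```text
t: 4.48
tool_pos: [0.4989, -0.0557, 0.0667]
orientation: [-2.549, -1.835, 0.001]
force: [-3.1, 0.8, 1.0]
opening: 0.0398
gripper_force: 12.0
```

Emit:
{"api": "arm_command", "payload": {
  "deltas": [
    [[0.032,0.095,0,0,0,0],[0.032,0.095,0,0,0,0],[0,0,0,0,0,0]]
  ]
}}

```text
t: 4.73
tool_pos: [0.4996, -0.0537, 0.0667]
orientation: [-2.549, -1.835, 0.001]
force: [-4.3, -0.7, 1.1]
opening: 0.0397
gripper_force: 12.0
```

Emit:
{"api": "arm_command", "payload": {
  "deltas": [
    [[-0.015,0.11,0,0,0,0],[0.032,0.095,0,0,0,0],[0,0,0,0,0,0]]
  ],
  "squeeze": 9
}}

```text
t: 4.98
tool_pos: [0.5002, -0.0516, 0.0668]
orientation: [2.549, 1.836, 0.0]
force: [-2.1, -0.6, -0.4]
opening: 0.0396
gripper_force: 9.0
```

Emit:
{"api": "arm_command", "payload": {
  "deltas": [
    [[0.032,0.095,0,0,0,0],[0.032,0.095,0,0,0,0],[0,0,0,0,0,0]]
  ]
}}

```text
t: 5.23
tool_pos: [0.5008, -0.0497, 0.0668]
orientation: [2.549, 1.836, 0.0]
force: [-1.8, -0.7, -0.2]
opening: 0.0398
gripper_force: 9.0
```

Emit:
{"api": "arm_command", "payload": {
  "deltas": [
    [[0.032,0.095,0,0,0,0],[0.032,0.095,0,0,0,0],[0,0,0,0,0,0]]
  ]
}}

```text
t: 5.48
tool_pos: [0.5014, -0.0478, 0.0669]
orientation: [2.549, 1.836, 0.0]
force: [-2.2, 0.4, -0.2]
opening: 0.0398
gripper_force: 9.0
```

Emit:
{"api": "arm_command", "payload": {
  "deltas": [
    [[0.032,0.095,0,0,0,0],[0.032,0.095,0,0,0,0],[0,0,0,0,0,0]]
  ]
}}

```text
t: 5.73
tool_pos: [0.5017, -0.0466, 0.0668]
orientation: [2.549, 1.835, -0.002]
force: [-3.8, -4.8, -0.3]
opening: 0.0399
gripper_force: 9.0
```

Emit:
{"api": "arm_command", "payload": {
  "deltas": [
    [[0.013,0.038,0,0,0,0],[0,0,0,0,0,0],[0,0,0,0,0,0]]
  ]
}}

```text
t: 5.98
tool_pos: [0.5017, -0.0465, 0.0668]
orientation: [2.549, 1.835, -0.002]
force: [-3.3, -6.6, 0.6]
opening: 0.0397
gripper_force: 9.0
```

Inner stop felt: about 7 N with no travel. Now outward.

Emit:
{"api": "arm_command", "payload": {
  "deltas": [
    [[-0.032,-0.095,0,0,0,0],[-0.032,-0.095,0,0,0,0],[-0.032,-0.095,0,0,0,0],[-0.032,-0.095,0,0,0,0],[-0.032,-0.095,0,0,0,0],[-0.032,-0.095,0,0,0,0],[-0.032,-0.095,0,0,0,0],[-0.032,-0.095,0,0,0,0],[-0.032,-0.095,0,0,0,0],[-0.032,-0.095,0,0,0,0],[0,0,0,0,0,0]]
  ]
}}

```text
t: 6.9
tool_pos: [0.4987, -0.0554, 0.0668]
orientation: [2.55, 1.835, -0.0]
force: [-1.9, 1.9, -0.1]
opening: 0.0394
gripper_force: 9.0
```

Emit:
{"api": "arm_command", "payload": {
  "deltas": [
    [[-0.032,-0.095,0,0,0,0],[-0.032,-0.095,0,0,0,0],[0,0,0,0,0,0]]
  ]
}}

```text
t: 7.15
tool_pos: [0.4981, -0.0573, 0.0668]
orientation: [2.55, 1.836, -0.0]
force: [-1.1, 1.4, -0.0]
opening: 0.04
gripper_force: 9.0
```

Emit:
{"api": "arm_command", "payload": {
  "deltas": [
    [[-0.032,-0.095,0,0,0,0],[-0.032,-0.095,0,0,0,0],[0,0,0,0,0,0]]
  ]
}}

```text
t: 7.4
tool_pos: [0.4975, -0.0592, 0.0668]
orientation: [2.55, 1.836, -0.0]
force: [-2.4, 2.1, 0.0]
opening: 0.0401
gripper_force: 9.0
```

Emit:
{"api": "arm_command", "payload": {
  "deltas": [
    [[-0.032,-0.095,0,0,0,0],[-0.032,-0.095,0,0,0,0],[0,0,0,0,0,0]]
  ]
}}

```text
t: 7.65
tool_pos: [0.4972, -0.06, 0.0669]
orientation: [-2.549, -1.835, -0.003]
force: [0.2, 8.2, -0.2]
opening: 0.0397
gripper_force: 9.0
```

Emit:
{"api": "arm_command", "payload": {
  "deltas": [
    [[-0.003,-0.01,0,0,0,0],[0,0,0,0,0,0],[0,0,0,0,0,0]]
  ]
}}

```text
t: 7.9
tool_pos: [0.4972, -0.06, 0.0669]
orientation: [-2.549, -1.835, -0.002]
force: [0.3, 7.3, -0.6]
opening: 0.0396
gripper_force: 9.0
```

```bash
python3 - <<'E'
from plant import monitor
s=monitor.read_state();print(s['tool_pos'],s['force']);import numpy as np
e=np.array([.3173,.9483]);i=np.array([.5017,-.0465])@e;o=s['tool_pos'][:2]@e
print(i,o,i-o,(i+o)/2)
E
```

```text
[ 0.49719435 -0.05998584  0.06685889] [ 0.32132787  7.33970789 -0.61524301]
0.11509346000000004 0.10087519627641021 0.014218263723589822 0.10798432813820513
```

Emit:
{"api": "arm_command", "payload": {
  "deltas": [
    [[0.032,0.095,0,0,0,0],[0.032,0.095,0,0,0,0],[0.032,0.095,0,0,0,0],[0.032,0.095,0,0,0,0],[0.032,0.095,0,0,0,0],[0.032,0.095,0,0,0,0],[0.032,0.095,0,0,0,0],[0.032,0.095,0,0,0,0],[0.01,0.03,0,0,0,0],[0,0,0,0,0,0],[0,0,0,0,0,0]]
  ]
}}

```text
t: 8.82
tool_pos: [0.4996, -0.0529, 0.0668]
orientation: [-2.549, -1.836, -0.0]
force: [-2.9, -0.3, -0.2]
opening: 0.0395
gripper_force: 9.0
```

```bash
python3 - <<'E'
from plant import monitor
import numpy as np
s=monitor.read_state();e=np.array([.3173,.9483]);print(s['tool_pos']);print(s['tool_pos'][:2]@e,s['force'][:2]@e)
E
```

```text
[ 0.49959856 -0.05291092  0.06682318]
0.10834719842818932 -1.162406216316304
```

Emit:
{"api": "arm_command", "payload": {
  "deltas": [
    [[-0.022,-0.066,0,0,0,0],[0,0,0,0,0,0],[0,0,0,0,0,0],[0,0,0,0,0,0]]
  ]
}}

```text
t: 9.15
tool_pos: [0.4994, -0.0535, 0.0669]
orientation: [-2.549, -1.836, -0.001]
force: [-1.8, 1.9, -0.6]
opening: 0.0399
gripper_force: 9.0
```

```bash
python3 - <<'E'
from plant import monitor
import numpy as np
s=monitor.read_state();e=np.array([.3173,.9483]);print(s['tool_pos']);print(s['tool_pos'][:2]@e,s['force'][:2]@e)
E
```

```text
[ 0.49943739 -0.05350088  0.06687218]
0.10773659658917632 1.2007602140790932
```

The shaft is within about 0.3 mm of the midpoint. I'll release and rise.

Emit:
{"api": "arm_command", "payload": {
  "deltas": [
    [[0,0,0,0,0,0],[0,0,0,0,0,0],[0,0,0,0,0,0],[0,0,0,0,0,0],[0,0,0,0,0,0],[0,0,0,0,0,0]]
  ],
  "gripper": 0.4
}}

```text
t: 9.65
tool_pos: [0.4994, -0.0539, 0.0669]
orientation: [2.549, 1.835, 0.0]
force: [0.3, 0.1, -0.4]
opening: 0.0649
gripper_force: 0.0
```

Emit:
{"api": "arm_command", "payload": {
  "deltas": [
    [[0,0,0.5,0,0,0],[0,0,1,0,0,0],[0,0,1.5,0,0,0],[0,0,1.5,0,0,0],[0,0,1.5,0,0,0],[0,0,1.5,0,0,0],[0,0,1.5,0,0,0],[0,0,1.5,0,0,0],[0,0,1.5,0,0,0],[0,0,1.5,0,0,0],[0,0,1,0,0,0],[0,0,0,0,0,0]]
  ]
}}

```text
t: 10.65
tool_pos: [0.5009, -0.054, 0.2154]
orientation: [2.546, 1.833, 0.005]
force: [0.1, -0.7, 0.3]
opening: 0.0649
gripper_force: 0.0
```

```bash
python3 - <<'E'
from h import *
from plant import monitor
s=monitor.read_state();W=cam("wrist");im=eyes.read_camera("wrist");cv2.imwrite("pics/w2.png",im)
print(s['t'],s['tool_pos'],s['force'],s['opening'])
e=np.array([.3173,.9483]);z=np.load("w1.npz");W1=(z['K'],z['R'],z['t'])
for f,w in(("w1",W1),("w2",W)):
    g=cv2.imread(f"pics/{f}.png").max(2)[160:205,230:290]
    k,l,st,ce=cv2.connectedComponentsWithStats((g<45).astype(np.uint8));i=1+st[1:,4].argmax()
    c=ce[i]+[230,160];p=onz(w,c,.09);print(f,c,st[i],p,p[:2]@e)
E
```

```text
10.65 [ 0.50086918 -0.05404679  0.21535515] [ 0.07260784 -0.7390791   0.26133153] 0.06492862765799144Traceback (most recent call last):
  File "<stdin>", line 8, in <module>
ValueError: attempt to get argmax of an empty sequence
```

View pics/w2.png

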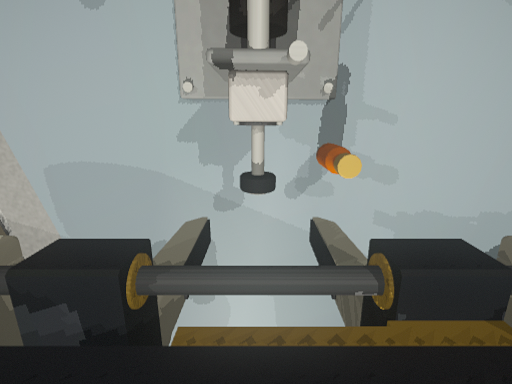

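The knob is at (258,182), still centred, and the bottles stand undisturbed. I'll check its shift relative to the housing, which should be about 2.2 mm inward.

```bash
python3 - <<'E'
from h import *
A,B=[cv2.imread(f"pics/{f}.png",0) for f in("w1","w2")]
def shift(y0,y1,x0,x1):
    t=cv2.resize(A[y0:y1,x0:x1],None,fx=8,fy=8,interpolation=2);s=cv2.resize(B[y0-10:y1+10,x0-10:x1+10],None,fx=8,fy=8,interpolation=2)
    r=cv2.matchTemplate(s,t,cv2.TM_CCOEFF_NORMED);_,v,_,p=cv2.minMaxLoc(r);return v,(p[0]/8-10,p[1]/8-10)
print("knob",shift(166,196,236,284),"housing",shift(64,126,224,296))
print(B[160:200,258].tolist(),A[160:200,259].tolist())
E
```

```text
knob (0.9944214224815369, (-1.375, 1.0)) housing (0.9864610433578491, (-1.625, 2.75))
[195, 196, 172, 131, 133, 136, 137, 136, 137, 136, 136, 136, 136, 138, 130, 92, 51, 55, 59, 59, 64, 64, 63, 65, 65, 64, 64, 65, 64, 65, 66, 61, 57, 87, 154, 180, 182, 181, 181, 181] [196, 198, 173, 132, 135, 137, 136, 136, 135, 137, 136, 137, 138, 140, 111, 49, 56, 58, 60, 65, 66, 66, 65, 63, 65, 65, 65, 66, 65, 66, 65, 62, 88, 153, 181, 182, 181, 181, 181, 182]
```

```bash
python3 -c "
from plant import ticket
print(ticket.close_job())"
```

```text
the job is handed in; nothing more can be done
None
```

I felt both stops at about 7–8 N (float about 14.2 mm), set the shaft within about 0.3 mm of midway by the arm's readings, let go, and handed the job in at about 11 s; the result was not reported back.

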